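Load a dish into the holder and snap its cover on

ROBOT

A 7-joint arm with a two-finger parallel gripper is mounted at the origin on a cart in front of the work surface, level with it; the furniture and walls round the work are solid. World frame = base frame: x ahead of the robot, y to its left, z up, the work surface at z = 0. Lengths are in mm, angles in degrees, forces in N, time in s.
With the tool pointing down it reaches from about 400 to 850 mm from the base axis. Payload 4.5 kg.
Tool frame: the origin (TCP) lies on the centre line of the jaws, within the pads' length; the fingertips stand 25 mm ahead of it and the grasp point (between the pads) lies 6 mm ahead of it (r.tips_ahead is the distance from the TCP to the fingertips, in mm); z points along the fingers, y is the line along which they close (so a half turn about z gives the same grasp; the last joint's range is limited). The gripper opens to 88 mm and grips with 3 to 60 N. Pads are 18 mm wide; open, the fingers measure 123 mm over their backs; the gripper's body (75 mm by 187 mm) begins 45 mm behind the grasp point.
Start: joints at [-65.787, 39.483, -11.15, 89.685, 9.013, 51.709, -12.324], TCP at [236.906, 578.383, 263.743] pointing down, gripper open.
Joint ranges: [-172.22, 172.22], [-26.19, 119.32], [-84.43, 86.54], [7.71, 146.69], [-57.33, 237.33], [2.42, 119.75], [-152.13, 152.13]. Speed limits (degrees/s): [147.25, 147.25, 180, 180, 180, 180, 180].

INTERFACE

Orientations are given as a 3x3 rotation matrix whose columns are the frame's x, y, z axes.
In Python, from plant import r, viewer, nets gives the robot as it stands.
- The arm moves only by the shell command python3 -m handwheel 'ROWS'. ROWS is JSON, a list of rows, each an object of numbers: "wx", "wy", "wz": the turn, a rotation vector about the tool's x, y, z in degrees; "tx", "ty", "tz": the shift along the tool's x, y, z in cm; "gripper": the opening, from 0 (shut) to 1 (fully open). A call has 1 to 10 rows; each row is the pose to reach, as a shift and turn from the pose commanded when the call began, along the tool's axes at that moment; what a row does not reach only later rows make up. A row lasts 1/10 s, in which the tool goes at most 50 mm and 8.59 degrees, less where a joint would pass 70% of its speed; a pose out of reach is approached as far as the arm can. A call with a gripper value outside its range is refused whole. The fingers move at their own pace and stop on an object; the grip force is fixed at half the most. Time passes only in rows, so rows that repeat a pose let the fingers close. It gives the time, the measured TCP pose, the force, the opening and the grip force at its end, in the units of the state.
- r.observe(): the state, without advancing time (a new reading comes with each control period).
- viewer.get_image(name): name is "scene" or "top" or "wrist"; returns the picture (420x560x3 uint8, blue, green, red); there is no depth.
- viewer.get_calibration(name): a dict with "fx", "fy", "cx", "cy" (pixels), "R" (3x3) and "t" (3): a world point X has camera coordinates R X + t; the wrist camera has in their place "tool_from_camera" (4x4, takes a point from camera to tool coordinates, whose origin is the TCP and whose axes are the flange's). Camera axes: x right, y down, z forward; pixel columns grow to the right and rows downward; lengths in mm; the calibration is good to about 2 mm. A picture is of the moment at which its call begins: read the wrist's pose just before it. get_calibration takes no time and is no camera call.
- r.close_job(): hands the job in; it is judged then, once.
Trained networks look in the newest picture that a camera, given by its name, has taken for a name from the list of things; names that differ only in an ending like _2 or _b are one class to them, and where a whole thing is asked for, a point or a joint stands for the part that bears it (a point fixed in the world has none). Each returns a list of dicts, best first, with "p" (0 to 1); they miss things now and then, are a little off and sometimes report something else, mostly with a low value. They report only what shows in the picture. A call takes as long as a camera call. They do not tell look-alikes from the thing itself.
- nets.trace(camera, name): "pixels" (420x560 bool, what is visible of it) and "extent" ([left, top, right, bottom] in pixels, round what is visible of it).
The state is a dict: "time": time; "q": joint angles; "joint_velocities": joint speeds; "effort": joint torques, N m; "eef_pos": TCP position; "tcp_rot": TCP orientation; "force": force on the tool from outside, world axes, zero at the start; "ft_torque": the same for the moment, N m; "opening": finger opening in mm; "grasp_force": force on a finger pad.
Only numpy, scipy, OpenCV 4.12 (cv2) and the standard library are available. Lean on these libraries where they do the work, as an engineer would, in place of code of your own. Each camera call takes 0.05 s, during which the arm holds its last target. There are 200 camera calls.

TASK

Set the small flat round dish upright in the dish holder, sitting down on the cushion between the four posts, and let go of it. Then take the white cover by its grip bar and press it straight down over the dish until both black clips snap over its edges, and keep pressing firmly (about 10 N, never hard enough to crush the dish) so the cushion stays squeezed. Finish while still holding the cover and pressing it down, and leave the other things on the bench where they are.

Things in the scene. Friction and masses are not known exactly. Their poses are not given: they have to be found in the camera images.
- holder: dish holder fixed to the bench: aluminium base plate 100 (x) x 106 (y) x 12 mm; origin at the centre of its underside on the bench, z up. Four round-topped steel posts, 7 mm thick, at x, y = +-24.8 mm, reach up to 23 mm; the dish fits between them with 1.5 mm to spare all round. A black snap clip stands at +y and at -y; the +x and -x sides are open, for fingers that set down the dish
- hook_l (a point): tip of the hook of the clip on the holder's +y side, on the hook's flat underside: 32 mm from the holder's centre, 35.2 mm above the bench; it moves with the clip. The clip is 26 mm wide in x; above the tip a ramp leads outward and up, to 41 mm from the centre at 53 mm height, so a cover up to 4 mm off centre is still caught
- hook_r (a point): the same point of the clip on the holder's -y side
- cushion_top (a point): centre of the top of the 52 mm rubber cushion in the middle of the holder when it is not squeezed, 16 mm above the bench (fixed to the base, does not move with the cushion). Round the work: pumps up to 205 mm high at x < 0.5 m, y < -0.25 m and at y > 0.13 m, one 120 mm high at x < 0.38 m, y near 0; a tall column whose wide head (320 to 410 mm high) spans x 0.54 to 0.75 m, |y| < 0.11 m
- cushion (a joint): squeeze of the rubber cushion in m: 0 free, 0.004 fully squeezed. Spring of about 3 N per mm with about 1 N to start it. The dish is 14 mm high, so the cover just held by the hooks squeezes it about 0.8 mm
- clip_l (a joint): clip on the holder's +y side, outward movement in m: 0 at rest (hook in), up to 0.007. Sprung inward; the cover's edge must push it out about 4 mm: about 8 to 14 N down on the cover for both clips. The force drops as the edge passes the hook's tip (cover's underside about 34 mm above the bench) and at about 31 mm the hook snaps back in over the cover
- clip_r (a joint): the same clip on the holder's -y side
- dish: small clear round petri dish with its lid on, 60 mm diameter, 14 mm high, the lowest 4 mm 56 mm in diameter; origin at the centre of its underside, z up. About 30 g. (A larger 90 mm dish on the bench is not meant)
- cover: white snap cover lying on the bench: flat plate 64 (x) x 72 (y) x 6 mm, full-round y edges, with an upright grip bar in the middle, 40 mm long in x, 12 mm thick in y, its top 36 mm above the plate's underside; origin at the centre of the plate's underside, z up. About 90 g. Its two 64 mm edges at +y and -y go under the clips: its y along the holder's y, either way round
- bar_top (a point): centre of the top of the cover's grip bar, 36 mm above the plate's underside
- timer: bystander: bench timer lying flat, 52 x 72 x 14 mm; origin under its centre
- vial: bystander: glass vial with cap, 25 mm diameter, 52 mm high; origin under its centre
- glue: bystander: small bottle with screw cap, 36 mm diameter, 70 mm high; origin under its centre
- tweezer: bystander: steel tweezers lying flat, 122 mm long in y, 10 mm high; origin under the centre
Mind the look-alikes: they are no part of the job. Of the things that look like the holder, take the one that is nearest to the robot's base at the start.

How it is judged:
By the outcome, as a careful person would: the job done as asked, in the order asked, and still so for the second after the job is handed in, while the arm keeps its last pose, push and grip.
It also fails if it takes over 72 s, if anything falls off the work surface, if the arm or the gripper's body presses on something with over 40 N, if the wrist force passes 120 N, or if a joint passes its speed limit or range.

## Working session

There is one attempt and no reset: what is moved stays moved. The work goes in short steps, Python scripts to look and compute and a shell command to move; the robot and the scene stay as the last step left them, time stands still between calls to the robot, and variables do not carry over. Pictures are saved under pics/ and viewed, at most 10 in all, crops included, and the job is handed in when it is done.

```bash
mkdir -p pics; ls
python3 - <<'E'
from plant import r, viewer, nets
import cv2,numpy as np
o=r.observe()
print(o['time'],o['eef_pos'],np.round(o['tcp_rot'],3).tolist(),o['force'],o['opening'])
for n in ('scene','top'):
    im=viewer.get_image(n); cv2.imwrite(f'pics/{n}0.png',im)
    c=viewer.get_calibration(n); print(n,{k:np.round(v,3).tolist() for k,v in c.items()})
    for t in ('holder','dish','cover','timer','vial','glue','tweezer'):
        for d in nets.trace(n,t): 
            ys,xs=np.nonzero(d['pixels']); print(n,t,round(d['p'],2),d['extent'],len(xs),xs.mean().round(1),ys.mean().round(1))
print(np.round(viewer.get_calibration('wrist')['tool_from_camera'],3).tolist(), {k:v for k,v in viewer.get_calibration('wrist').items() if k in('fx','fy','cx','cy')})
E
```

```text
pics
0.0 [236.73287984 577.78977543 262.91288106] [[-0.925, 0.379, -0.001], [0.379, 0.925, -0.002], [-0.0, -0.002, -1.0]] [0.99186279 0.05978172 0.30562609] 88.10415884776343
scene {'fx': 393.694, 'fy': 393.694, 'cx': 285.034, 'cy': 203.749, 'R': [[0.663, -0.749, 0.004], [-0.485, -0.433, -0.76], [0.571, 0.502, -0.65]], 't': [-508.755, 263.457, 814.09]}
scene holder 0.85 [301.1, 209.5, 344.2, 245.9] 699 322.7 229.1
scene holder 0.7 [229.4, 129.5, 268.2, 159.7] 490 244.5 145.7
scene holder 0.41 [353.5, 270.0, 378.9, 293.9] 533 365.7 280.6
scene dish 0.64 [356.7, 271.2, 383.2, 292.9] 477 366.3 279.9
scene dish 0.47 [300.7, 208.6, 343.0, 248.8] 695 322.9 229.2
scene timer 0.65 [367.7, 236.2, 402.9, 266.2] 555 386.8 250.9
scene vial 0.42 [315.3, 184.5, 324.6, 198.8] 151 319.1 189.7
scene glue 0.54 [355.8, 196.6, 369.5, 219.7] 309 363.3 210.6
top {'fx': 494.389, 'fy': 494.389, 'cx': 276.435, 'cy': 199.784, 'R': [[-0.016, -0.997, 0.072], [-0.991, 0.006, -0.135], [0.134, -0.073, -0.988]], 't': [-143.88, 602.606, 1318.664]}
top holder 0.89 [293.1, 181.6, 334.9, 217.6] 1309 311.1 200.2
top holder 0.79 [133.6, 122.0, 172.0, 157.6] 878 152.2 139.5
top dish 0.54 [364.5, 206.9, 383.9, 228.1] 378 374.8 216.2
top dish 0.32 [356.9, 170.2, 381.5, 186.6] 394 368.8 177.6
top cover 0.63 [259.9, 249.1, 289.5, 278.6] 556 274.4 260.9
top cover 0.28 [289.6, 181.7, 333.6, 220.4] 1372 311.4 200.5
top timer 0.89 [355.5, 169.6, 384.6, 185.9] 419 369.6 177.5
top vial 0.39 [278.4, 150.8, 284.1, 159.6] 81 279.9 155.1
top glue 0.48 [322.6, 156.9, 332.0, 163.9] 24 328.5 158.8
[[0.0, -0.955, -0.297, 77.025], [1.0, 0.0, -0.001, 0.243], [0.001, -0.297, 0.955, -122.036], [0.0, 0.0, 0.0, 1.0]] {'fx': 304.9343253187667, 'fy': 304.9343253187667, 'cx': 278.33945305007677, 'cy': 208.58848353015162}
```

```bash
cat > h.py <<'E'
import numpy as np
from plant import viewer
def ray(n,u,v,z,o=None):
    "world point at height z on pixel (u,v)"
    c=viewer.get_calibration(n); d=np.array([(u-c['cx'])/c['fx'],(v-c['cy'])/c['fy'],1.])
    if n=='wrist':
        T=np.array(c['tool_from_camera']); W=np.array(o['tcp_rot']); P=np.array(o['eef_pos'])
        C=W@T[:3,3]+P; D=W@T[:3,:3]@d
    else:
        R=np.array(c['R']); C=-R.T@np.array(c['t']); D=R.T@d
    return C+D*(z-C[2])/D[2]
E
python3 - <<'E'
from h import *
import cv2
for n,u,v,z,t in [('top',311,200,12,'holder'),('top',152,139.5,12,'holder2'),('top',374.8,216.2,7,'dish'),('scene',366.3,279.9,7,'dish'),('top',274.4,260.9,6,'cover'),('top',369.6,177.5,7,'timer'),('scene',322.8,229,15,'holder'),('scene',244.5,145.7,15,'holder2')]:
    print(t,n,ray(n,u,v,z).round())
im=cv2.imread('pics/top0.png'); cv2.imwrite('pics/top0c.png',cv2.resize(im[110:290,120:400],None,fx=2.8,fy=2.8,interpolation=cv2.INTER_CUBIC))
E
```

```text
holder top [ 604. -251.   12.]
holder2 top [780. 197.  12.]
dish top [ 557. -435.    7.]
dish scene [ 559. -436.    7.]
cover top [ 434. -145.    6.]
timer top [ 670. -425.    7.]
holder scene [ 619. -263.   15.]
holder2 scene [764. 180.  15.]
```

View pics/top0c.png

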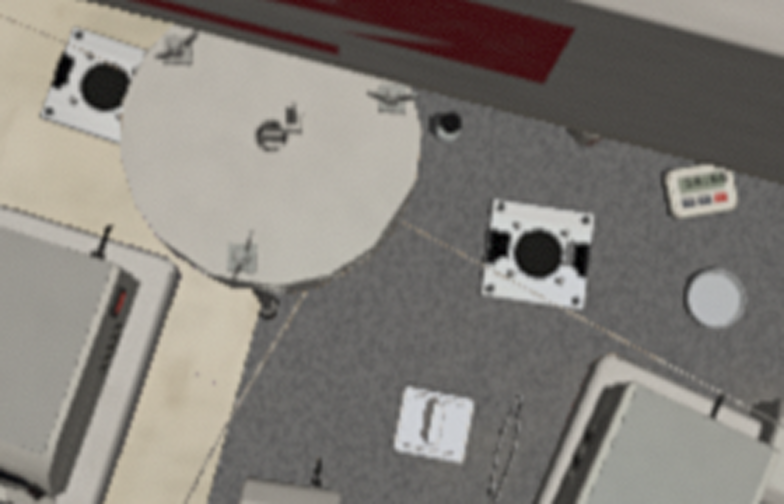

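View pics/scene0.png

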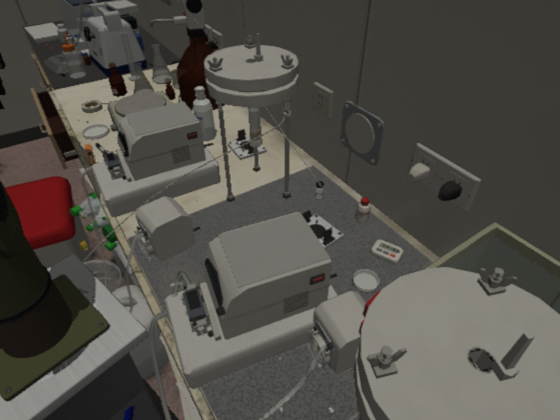

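The dish candidate is at top (375,216) and is about 55-60 mm wide. There are two holders: top (311,200), 654 mm from the base, and top (152,139), 804 mm, half under the column. The first is nearest, so it's the one meant. The cover is at top (274,261). I'll cross in front of the column first, then look closer with the wrist camera.

```bash
python3 -m handwheel '[{"tx":-34,"ty":-37.7},{"tx":-34,"ty":-37.7},{"tx":-34,"ty":-37.7},{"tx":-34,"ty":-37.7},{"tx":-34,"ty":-37.7},{"tx":-34,"ty":-37.7},{"tx":-34,"ty":-37.7},{"tx":-34,"ty":-37.7},{"tx":-34,"ty":-37.7},{"tx":-34,"ty":-37.7}]'; python3 -c "
from plant import r;import numpy as np;print(np.round(r.observe()['q']))"
```

```text
[-66.  39. -11.  90.   9.  52. -12.]invalid input at $[0]: expected keys wx, wy, wz, tx, ty, tz, gripper
```

```bash
python3 -m handwheel '[{"wx":0,"wy":0,"wz":0,"tx":-34,"ty":-37.7,"tz":0,"gripper":1},{"wx":0,"wy":0,"wz":0,"tx":-34,"ty":-37.7,"tz":0,"gripper":1},{"wx":0,"wy":0,"wz":0,"tx":-34,"ty":-37.7,"tz":0,"gripper":1},{"wx":0,"wy":0,"wz":0,"tx":-34,"ty":-37.7,"tz":0,"gripper":1},{"wx":0,"wy":0,"wz":0,"tx":-34,"ty":-37.7,"tz":0,"gripper":1},{"wx":0,"wy":0,"wz":0,"tx":-34,"ty":-37.7,"tz":0,"gripper":1},{"wx":0,"wy":0,"wz":0,"tx":-34,"ty":-37.7,"tz":0,"gripper":1},{"wx":0,"wy":0,"wz":0,"tx":-34,"ty":-37.7,"tz":0,"gripper":1},{"wx":0,"wy":0,"wz":0,"tx":-34,"ty":-37.7,"tz":0,"gripper":1},{"wx":0,"wy":0,"wz":0,"tx":-34,"ty":-37.7,"tz":0,"gripper":1}]'; python3 -c "
from plant import r;import numpy as np;print(np.round(r.observe()['q']))"
```

```text
time: 1.8
eef_pos: [406.7, 106.1, 264.0]
tcp_rot: [[-0.926, 0.379, 0.001], [0.379, 0.926, 0.0], [-0.001, 0.001, -1.0]]
force: [1.6, 0.7, 0.2]
opening: 88.1
grasp_force: 0.0
[-10.  25. -15. 123.  12.  33.  34.]
```

```bash
python3 -m handwheel '[{"wx":0,"wy":0,"wz":0,"tx":-20.2,"ty":-30.2,"tz":0,"gripper":1},{"wx":0,"wy":0,"wz":0,"tx":-20.2,"ty":-30.2,"tz":0,"gripper":1},{"wx":0,"wy":0,"wz":0,"tx":-20.2,"ty":-30.2,"tz":0,"gripper":1},{"wx":0,"wy":0,"wz":0,"tx":-20.2,"ty":-30.2,"tz":0,"gripper":1},{"wx":0,"wy":0,"wz":0,"tx":-20.2,"ty":-30.2,"tz":0,"gripper":1},{"wx":0,"wy":0,"wz":0,"tx":-20.2,"ty":-30.2,"tz":0,"gripper":1},{"wx":0,"wy":0,"wz":0,"tx":-20.2,"ty":-30.2,"tz":0,"gripper":1},{"wx":0,"wy":0,"wz":16,"tx":-20.2,"ty":-30.2,"tz":0,"gripper":1},{"wx":0,"wy":0,"wz":24,"tx":-20.2,"ty":-30.2,"tz":0,"gripper":1},{"wx":0,"wy":0,"wz":32,"tx":-20.2,"ty":-30.2,"tz":0,"gripper":1}]'; python3 -c "
from plant import r;import numpy as np;print(np.round(r.observe()['q']))"
```

```text
time: 2.8
eef_pos: [478.4, -249.3, 263.6]
tcp_rot: [[-0.662, 0.749, 0.0], [0.749, 0.662, 0.0], [-0.0, 0.0, -1.0]]
force: [0.7, 0.1, -0.6]
opening: 88.0
grasp_force: 0.0
[ 28.  33.  -9. 105.   7.  43.  57.]
```

```bash
python3 -m handwheel '[{"wx":0,"wy":0,"wz":80,"tx":-9.4,"ty":0,"tz":0,"gripper":1},{"wx":0,"wy":0,"wz":80,"tx":-9.4,"ty":0,"tz":0,"gripper":1},{"wx":0,"wy":0,"wz":80,"tx":-9.4,"ty":0,"tz":0,"gripper":1},{"wx":0,"wy":0,"wz":80,"tx":-9.4,"ty":0,"tz":0,"gripper":1},{"wx":0,"wy":0,"wz":80,"tx":-9.4,"ty":0,"tz":0,"gripper":1},{"wx":0,"wy":0,"wz":80,"tx":-9.4,"ty":0,"tz":0,"gripper":1},{"wx":0,"wy":0,"wz":80,"tx":-9.4,"ty":0,"tz":0,"gripper":1},{"wx":0,"wy":0,"wz":80,"tx":-9.4,"ty":0,"tz":0,"gripper":1},{"wx":0,"wy":0,"wz":80,"tx":-9.4,"ty":0,"tz":0,"gripper":1},{"wx":0,"wy":0,"wz":80,"tx":-9.4,"ty":0,"tz":0,"gripper":1}]' >/dev/null; python3 -m handwheel '[{"wx":0,"wy":0,"wz":51.5,"tx":0,"ty":0,"tz":0,"gripper":1},{"wx":0,"wy":0,"wz":51.5,"tx":0,"ty":0,"tz":0,"gripper":1},{"wx":0,"wy":0,"wz":51.5,"tx":0,"ty":0,"tz":0,"gripper":1},{"wx":0,"wy":0,"wz":51.5,"tx":0,"ty":0,"tz":0,"gripper":1},{"wx":0,"wy":0,"wz":51.5,"tx":0,"ty":0,"tz":0,"gripper":1},{"wx":0,"wy":0,"wz":51.5,"tx":0,"ty":0,"tz":0,"gripper":1},{"wx":0,"wy":0,"wz":51.5,"tx":0,"ty":0,"tz":0,"gripper":1},{"wx":0,"wy":0,"wz":51.5,"tx":0,"ty":0,"tz":0,"gripper":1}]'
python3 - <<'E'
from h import *
from plant import r,nets
import cv2
o=r.observe(); im=viewer.get_image('wrist'); cv2.imwrite('pics/w1.png',im)
print(np.round(o['q']))
for t,z in (('holder',12),('dish',14),('cover',6),('bar_top',36),('tweezer',5),('timer',14)):
    for d in nets.trace('wrist',t):
        ys,xs=np.nonzero(d['pixels']); (u,v),rad=cv2.minEnclosingCircle(np.c_[xs,ys].astype(np.float32))
        print(t,round(d['p'],2),np.round(d['extent']),len(xs),xs.mean().round(1),ys.mean().round(1),'mean',ray('wrist',xs.mean(),ys.mean(),z,o).round(1),'circ',ray('wrist',u,v,z,o).round(1),round(rad,1))
E
```

```text
time: 4.6
eef_pos: [541.4, -317.8, 263.6]
tcp_rot: [[1.0, 0.012, -0.0], [0.012, -1.0, 0.0], [-0.0, -0.0, -1.0]]
force: [-0.5, -0.3, 0.5]
opening: 88.4
grasp_force: 0.0
[ 11.  43.  29.  90. -24.  53. -41.]
holder 0.66 [179.  74. 273. 174.] 7793 223.9 125.5 mean [ 604.1 -252.7   12. ] circ [ 604.7 -252.2   12. ] 62.3
dish 0.97 [349. 146. 401. 194.] 1956 373.7 168.6 mean [ 555.3 -434.6   14. ] circ [ 555.5 -434.5   14. ] 25.8
dish 0.27 [123. 230. 179. 280.] 1600 145.4 249.6 mean [ 443.3 -141.9   14. ] circ [ 440.  -147.7   14. ] 31.8
cover 0.87 [122. 228. 180. 276.] 1634 145.7 249.3 mean [ 439.9 -138.5    6. ] circ [ 437.8 -144.6    6. ] 31.2
bar_top 0.78 [124. 228. 180. 274.] 1627 145.5 249.6 mean [ 453.6 -152.3   36. ] circ [ 451.2 -157.5   36. ] 31.3
bar_top 0.62 [178.  72. 275. 177.] 7895 224.4 125.6 mean [ 604.9 -257.4   36. ] circ [ 604.5 -255.8   36. ] 62.0
tweezer 0.75 [192. 254. 218. 313.] 71 202.1 278.9 mean [ 394.7 -212.1    5. ] circ [ 392.1 -215.4    5. ] 30.0
timer 0.86 [340.  42. 406.  94.] 3149 374.1 68.9 mean [ 667.2 -423.4   14. ] circ [ 666.7 -424.4   14. ] 38.7
```

View pics/w1.png

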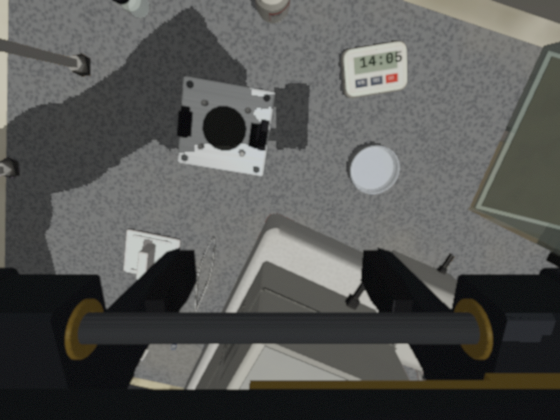

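Run:
```python
from h import *
from plant import r,nets
import cv2
o=r.observe(); im=cv2.imread('pics/w1.png')
for p in ((475,208),(490,170),(275,215),(380,250)):
    print(p,[ray('wrist',*p,z,o).round()[:2].tolist() for z in (0,60,100,205)])
c=[ray('wrist',*p,12,o)[:2].round(1).tolist() for p in ((185,77),(275,93),(263,175),(179,161))]; print('corners',c,np.mean(c,0))
a=cv2.resize(im[60:210,165:415],None,fx=3.2,fy=3.2,interpolation=cv2.INTER_CUBIC); cv2.imwrite('pics/w1c.png',a)
```

```text
(475, 208) [[501.0, -579.0], [519.0, -538.0], [532.0, -511.0], [564.0, -440.0]]
(490, 170) [[552.0, -588.0], [562.0, -546.0], [569.0, -518.0], [587.0, -444.0]]
(275, 215) [[489.0, -314.0], [509.0, -315.0], [523.0, -315.0], [558.0, -316.0]]
(380, 250) [[439.0, -460.0], [467.0, -438.0], [486.0, -423.0], [535.0, -384.0]]
corners [[656.9, -211.5], [640.8, -313.5], [545.3, -299.1], [561.8, -196.3]] [ 601.2 -255.1]
```

View pics/w1c.png

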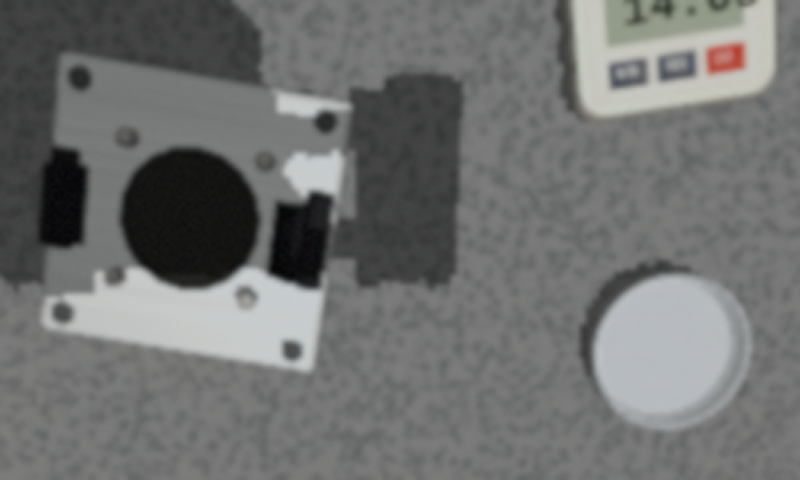

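Crop: the holder has its clips left and right, with the cushion centre at about px (224,128). The lid-top centre of the 60 mm dish is at about px (372.5,169.4). Both match the description. Next I move above the dish and re-measure.

```bash
python3 -m handwheel '[{"wx":0,"wy":0,"wz":0,"tx":1.2,"ty":11.6,"tz":0,"gripper":1},{"wx":0,"wy":0,"wz":0,"tx":1.2,"ty":11.6,"tz":0,"gripper":1},{"wx":0,"wy":0,"wz":0,"tx":1.2,"ty":11.6,"tz":5,"gripper":1},{"wx":0,"wy":0,"wz":0,"tx":1.2,"ty":11.6,"tz":10,"gripper":1},{"wx":0,"wy":0,"wz":0,"tx":1.2,"ty":11.6,"tz":15,"gripper":1},{"wx":0,"wy":0,"wz":0,"tx":1.2,"ty":11.6,"tz":15,"gripper":1},{"wx":0,"wy":0,"wz":0,"tx":1.2,"ty":11.6,"tz":15,"gripper":1}]'
cat > m.py <<'E'
import sys,cv2
from h import *
from plant import r,nets
def look(fn,items):
    o=r.observe(); im=viewer.get_image('wrist'); cv2.imwrite('pics/'+fn,im)
    for t,z in items:
        for d in nets.trace('wrist',t)[:2]:
            m=d['pixels'].astype(np.uint8); ys,xs=np.nonzero(m)
            P=np.array([ray('wrist',a,b,z,o)[:2] for a,b in zip(xs,ys)],np.float32)
            c,s,an=cv2.minAreaRect(P); cc,rad=cv2.minEnclosingCircle(P)
            print(t,round(d['p'],2),np.round(d['extent']).tolist(),'mean',P.mean(0).round(1),'rect',np.round(c,1),np.round(s,1),round(an,1),'circ',np.round(cc,1),round(rad,1))
    return o,im
E
python3 - <<'E'
from m import *
o,im=look('w2.png',[('dish',14)])
E
```

```text
time: 5.65
eef_pos: [554.0, -433.9, 113.6]
tcp_rot: [[1.0, 0.008, -0.001], [0.008, -1.0, 0.001], [-0.001, -0.001, -1.0]]
force: [0.1, -0.4, 0.7]
opening: 88.2
grasp_force: 0.0Traceback (most recent call last):
  File "<stdin>", line 2, in <module>
  File "m.py", line 9, in look
    P=np.array([ray('wrist',a,b,z,o)[:2] for a,b in zip(xs,ys)],np.float32)
                ~~~^^^^^^^^^^^^^^^^^
  File "h.py", line 5, in ray
    c=viewer.get_calibration(n); d=np.array([(u-c['cx'])/c['fx'],(v-c['cy'])/c['fy'],1.])
ValueError: time passes only in moves, steps and waits
```

View pics/w2.png

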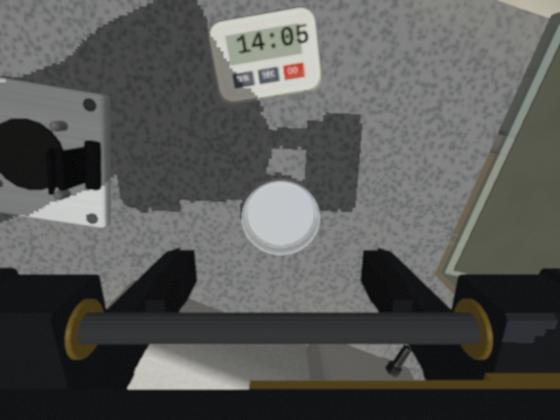

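```bash
sed -i 's/^import numpy as np/import numpy as np, functools/; s/^def ray/@functools.lru_cache\ndef cal(n): return viewer.get_calibration(n)\ndef ray/; s/c=viewer.get_calibration(n); d/c=cal(n); d/' h.py
python3 - <<'E'
from m import *
o,im=look('w2.png',[('dish',14)])
print(ray('wrist',281.5,214,14,o), [ray('wrist',u,v,14,o)[:2].round(1) for u,v in ((246,214),(318,214),(281.5,179),(281.5,249))])
print(ray('wrist',440,272,60,o),ray('wrist',440,272,0,o))
E
```

```text
dish 0.89 [240.0, 180.0, 318.0, 255.0] mean [ 555.3 -435.5] rect [ 554.4 -435.7] [60.3 61.2] 78.0 circ [ 554.3 -434.9] 31.4
[ 558.61364162 -438.44169289   14.        ] [array([ 558.4, -410.8]), array([ 558.8, -466.8]), array([ 586.3, -438.1]), array([ 528.9, -438.8])]
[ 534.17673484 -542.58454013   60.        ] [ 501.27856489 -578.7870385     0.        ]
```

```bash
python3 -m handwheel '[{"wx":0,"wy":0,"wz":0,"tx":0.08,"ty":0.2,"tz":3,"gripper":1},{"wx":0,"wy":0,"wz":0,"tx":0.08,"ty":0.2,"tz":6,"gripper":1},{"wx":0,"wy":0,"wz":0,"tx":0.08,"ty":0.2,"tz":8,"gripper":1},{"wx":0,"wy":0,"wz":0,"tx":0.08,"ty":0.2,"tz":8.45,"gripper":1},{"wx":0,"wy":0,"wz":0,"tx":0.08,"ty":0.2,"tz":8.45,"gripper":1}]'
python3 - <<'E'
from m import *
o,im=look('w3.png',[('dish',14)])
E
```

```text
time: 6.35
eef_pos: [555.2, -436.3, 29.6]
tcp_rot: [[1.0, 0.008, 0.0], [0.008, -1.0, -0.0], [0.0, 0.0, -1.0]]
force: [0.1, -0.8, 0.2]
opening: 88.0
grasp_force: 0.0
dish 0.79 [219.0, 214.0, 337.0, 313.0] mean [ 558.7 -435.4] rect [ 559.8 -435.4] [54.  60.4] 0.4 circ [ 555.5 -434.9] 31.7
```

View pics/w3.png

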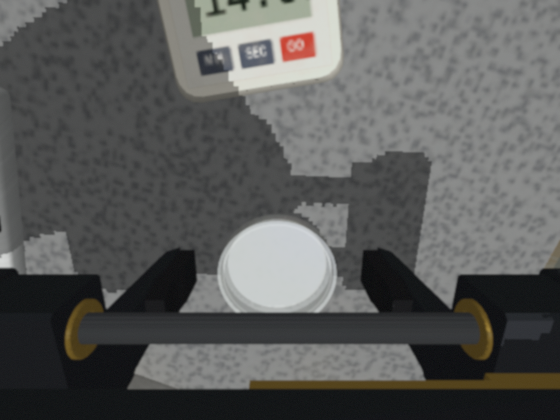

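Run:
```python
from m import *
from scipy.optimize import least_squares
o=r.observe(); d=nets.trace('wrist','dish')[0]
m=d['pixels']; P=[]
for v in range(235,308):
    xs=np.nonzero(m[v])[0]
    if len(xs)>10: P+= [ray('wrist',xs[0]-.5,v,11,o)[:2],ray('wrist',xs[-1]+.5,v,11,o)[:2]]
P=np.array(P)
s=least_squares(lambda p:np.hypot(*(P-p[:2]).T)-p[2],[555,-435,30],loss='soft_l1'); print(s.x,s.cost)
W=[(m[v].sum(),v) for v in range(230,308)]; print(sorted(W)[-6:], ray('wrist',278,272,12,o))
```

```text
[ 552.31437331 -436.17278177   31.3463464 ] 9.637546850370091
[(np.int64(119), 276), (np.int64(119), 277), (np.int64(119), 278), (np.int64(119), 279), (np.int64(119), 280), (np.int64(119), 281)] [ 554.77026879 -436.75111744   12.        ]
```

```bash
python3 -m handwheel '[{"wx":0,"wy":0,"wz":0,"tx":-0.1,"ty":0,"tz":0,"gripper":1},{"wx":0,"wy":0,"wz":0,"tx":-0.1,"ty":0,"tz":0,"gripper":0.6},{"wx":0,"wy":0,"wz":0,"tx":-0.1,"ty":0,"tz":0,"gripper":0.5},{"wx":0,"wy":0,"wz":0,"tx":-0.1,"ty":0,"tz":0,"gripper":0.5},{"wx":0,"wy":0,"wz":0,"tx":-0.1,"ty":0,"tz":0,"gripper":0.5},{"wx":0,"wy":0,"wz":0,"tx":-0.1,"ty":0,"tz":0,"gripper":0.5},{"wx":0,"wy":0,"wz":0,"tx":-0.1,"ty":0,"tz":0,"gripper":0.5}]'
```

```text
time: 7.2
eef_pos: [554.0, -436.0, 29.2]
tcp_rot: [[1.0, 0.008, 0.0], [0.008, -1.0, 0.0], [0.0, -0.0, -1.0]]
force: [0.6, 0.3, 1.4]
opening: 58.3
grasp_force: 30.0
```

```bash
python3 -m handwheel '[{"wx":0,"wy":0,"wz":0,"tx":0,"ty":0,"tz":-2,"gripper":0.5},{"wx":0,"wy":0,"wz":0,"tx":0,"ty":0,"tz":-5,"gripper":0.5},{"wx":0,"wy":0,"wz":0,"tx":0,"ty":0,"tz":-9,"gripper":0.5},{"wx":0,"wy":0,"wz":0,"tx":0,"ty":0,"tz":-13,"gripper":0.5},{"wx":0,"wy":0,"wz":0,"tx":0,"ty":0,"tz":-17,"gripper":0.5},{"wx":0,"wy":0,"wz":0,"tx":3,"ty":-4,"tz":-17,"gripper":0.5},{"wx":0,"wy":0,"wz":0,"tx":5,"ty":-8,"tz":-17,"gripper":0.5},{"wx":0,"wy":0,"wz":0,"tx":5,"ty":-11,"tz":-17,"gripper":0.5},{"wx":0,"wy":0,"wz":0,"tx":5,"ty":-13,"tz":-17,"gripper":0.5}]' >/dev/null
python3 -m handwheel '[{"wx":0,"wy":0,"wz":-80.5,"tx":0,"ty":0,"tz":0,"gripper":0.5},{"wx":0,"wy":0,"wz":-80.5,"tx":0,"ty":0,"tz":0,"gripper":0.5},{"wx":0,"wy":0,"wz":-80.5,"tx":0,"ty":0,"tz":0,"gripper":0.5},{"wx":0,"wy":0,"wz":-80.5,"tx":0,"ty":0,"tz":0,"gripper":0.5},{"wx":0,"wy":0,"wz":-80.5,"tx":0,"ty":0,"tz":0,"gripper":0.5},{"wx":0,"wy":0,"wz":-80.5,"tx":0,"ty":0,"tz":0,"gripper":0.5},{"wx":0,"wy":0,"wz":-80.5,"tx":0,"ty":0,"tz":0,"gripper":0.5},{"wx":0,"wy":0,"wz":-80.5,"tx":0,"ty":0,"tz":0,"gripper":0.5},{"wx":0,"wy":0,"wz":-80.5,"tx":0,"ty":0,"tz":0,"gripper":0.5},{"wx":0,"wy":0,"wz":-80.5,"tx":0,"ty":0,"tz":0,"gripper":0.5}]'
python3 - <<'E'
from m import *
o,im=look('w4.png',[('dish',190),('holder',12)]); print(np.round(o['q']))
E
```

```text
time: 9.1
eef_pos: [602.8, -306.3, 200.7]
tcp_rot: [[0.154, 0.988, 0.001], [0.988, -0.154, -0.001], [-0.001, 0.001, -1.0]]
force: [-0.8, -0.7, 0.2]
opening: 58.4
grasp_force: 30.0
dish 0.62 [220.0, 213.0, 337.0, 314.0] mean [ 603.9 -299.7] rect [ 604.1 -298.7] [54.  57.5] 82.2 circ [ 603.3 -302.4] 30.9
holder 0.86 [217.0, 78.0, 319.0, 193.0] mean [ 601.7 -250.1] rect [ 601.  -253.2] [108.  100.7] 81.4 circ [ 601.8 -253. ] 70.6
[20. 48.  5. 84. -5. 49. 18.]
```

View pics/w4.png

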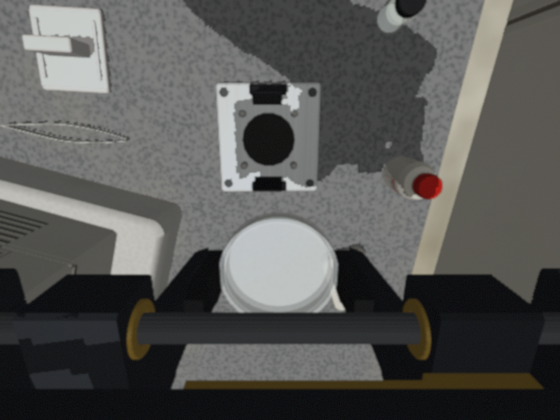

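The dish is held at px (278,265). The holder is in view and square to the tool, with the cushion at about (269,138) and the cover upper left. Now I'll fit the cushion in both wrist views to check the camera bias.

Run:
```python
from m import *
from scipy.optimize import least_squares
o4=r.observe()
o1=dict(eef_pos=[541.4,-317.8,263.6],tcp_rot=np.array([[1,.012,0],[.012,-1,0],[0,0,-1]]))
for fn,o,(u,v) in (('w1.png',o1,(224,128)),('w4.png',o4,(269,138))):
    g=cv2.imread('pics/'+fn).max(2); 
    m=cv2.morphologyEx((g<42).astype(np.uint8),cv2.MORPH_OPEN,cv2.getStructuringElement(2,(17,17)))
    n,l,s,c=cv2.connectedComponentsWithStats(m); k=l[v,u]; print(fn,s[k],c[k].round(2), 'cushion',ray('wrist',*c[k],16,o).round(1))
c=np.array([ray('wrist',*p,12,o4)[:2] for p in ((217,83),(320,83),(319.5,191),(221,191))]); print(c.round(1).tolist(),c.mean(0).round(1))
R=o4['tcp_rot']; print('yaw hold y axis',np.degrees(np.arctan2(*(c[0]+c[1]-c[2]-c[3])[::-1])),'x axis',np.degrees(np.arctan2(*(c[1]+c[2]-c[0]-c[3])[::-1])),'tool y', np.degrees(np.arctan2(R[1][1],R[0][1])))
# dish in tool frame: circle fit at dish top, z_tool = 25-... top of dish
d=nets.trace('wrist','dish')[0]; m=d['pixels']
zt=200.7-15.5  # lid top world z
P=[]
for v in range(232,306):
    xs=np.nonzero(m[v])[0]
    if len(xs)>10: P+=[ray('wrist',xs[0]-.5,v,zt,o4)[:2],ray('wrist',xs[-1]+.5,v,zt,o4)[:2]]
P=np.array(P); s=least_squares(lambda p:np.hypot(*(P-p[:2]).T)-30,[603,-306],loss='soft_l1'); print('dish',s.x,s.cost,'in tool',(np.array(R).T@np.r_[s.x-o4['eef_pos'][:2],0]).round(2))
```

```text
w1.png [ 204  107   41   42 1357] [223.83 127.48] cushion [ 602.1 -253.1   16. ]
w4.png [ 244  114   49   51 1975] [268.12 138.84] cushion [ 601.7 -252.1   16. ]
[[562.6, -193.8], [658.6, -209.3], [645.6, -313.6], [543.7, -297.1]] [ 602.6 -253.5]
yaw hold y axis 81.28788312760969 x axis -9.162017558786449 tool y -9.173368178868202
dish [ 603.1457313  -305.75162035] 20.67211734249468 in tool [ 0.45  0.16 -0.  ]
```

```bash
python3 -m handwheel '[{"wx":0,"wy":0,"wz":0,"tx":2.6,"ty":-0.4,"tz":0,"gripper":0.5},{"wx":0,"wy":0,"wz":0,"tx":5.24,"ty":-0.91,"tz":0,"gripper":0.5},{"wx":0,"wy":0,"wz":0,"tx":5.24,"ty":-0.91,"tz":4,"gripper":0.5},{"wx":0,"wy":0,"wz":0,"tx":5.24,"ty":-0.91,"tz":8,"gripper":0.5},{"wx":0,"wy":0,"wz":0,"tx":5.24,"ty":-0.91,"tz":11.5,"gripper":0.5},{"wx":0,"wy":0,"wz":0,"tx":5.24,"ty":-0.91,"tz":11.5,"gripper":0.5},{"wx":0,"wy":0,"wz":0,"tx":5.24,"ty":-0.91,"tz":11.5,"gripper":0.5}]'
python3 - <<'E'
from m import *
o,im=look('w5.png',[('holder',12)])
cv2.imwrite('pics/w5.png',cv2.resize(im[40:340,130:430],(600,600)))
E
```

```text
time: 10.0
eef_pos: [602.4, -252.7, 84.7]
tcp_rot: [[0.158, 0.987, -0.0], [0.987, -0.158, -0.0], [-0.0, -0.0, -1.0]]
force: [0.7, -0.8, 0.5]
opening: 58.8
grasp_force: 30.0
holder 0.75 [200.0, 150.0, 351.0, 298.0] mean [ 605.2 -225.2] rect [ 601.3 -251.8] [106.   99.6] 81.4 circ [ 601.7 -250. ] 68.9
```

View pics/w5.png

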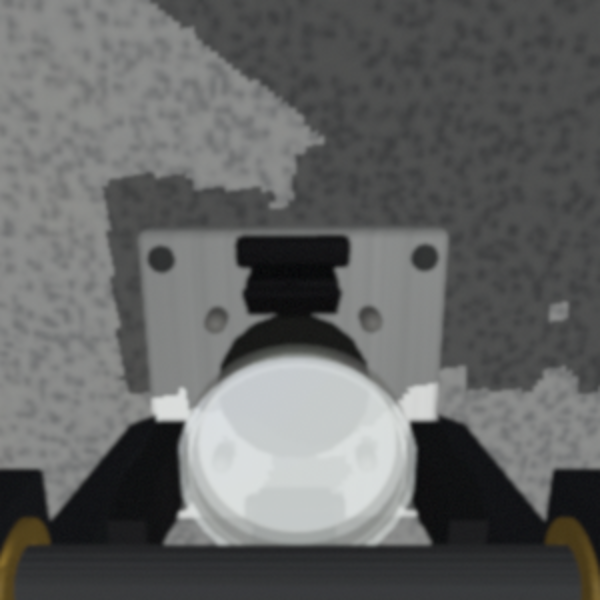

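Run:
```python
from m import *
o=r.observe(); R=np.array(o['tcp_rot']); P=np.array(o['eef_pos'])
def t(u,v,z): return (R.T@(ray('wrist',130+u/2,40+v/2,z,o)-P)).round(2)[:2]
print('posts',t(216,318,21),t(371,318,21),'plate far corners',t(138,230,12),t(447,230,12),'sides',t(143,310,12),t(444.5,310,12))
print('dish sides', t(181,450,69),t(417,450,69))
print('clip',t(236,250,53),t(349,250,53))
```

```text
posts [ 25.15 -25.64] [25.12 23.81] plate far corners [ 51.86 -50.66] [51.85 48.22] sides [ 25.43 -51.05] [25.36 49.35]
dish sides [  3.69 -29.3 ] [ 3.59 30.76]
clip [ 52.1  -15.41] [52.09 13.48]
```

```bash
python3 -m handwheel '[{"wx":0,"wy":0,"wz":0,"tx":-0.04,"ty":-0.14,"tz":0,"gripper":0.5},{"wx":0,"wy":0,"wz":0,"tx":-0.04,"ty":-0.14,"tz":1.5,"gripper":0.5},{"wx":0,"wy":0,"wz":0,"tx":-0.04,"ty":-0.14,"tz":3.0,"gripper":0.5},{"wx":0,"wy":0,"wz":0,"tx":-0.04,"ty":-0.14,"tz":3.3,"gripper":0.5},{"wx":0,"wy":0,"wz":0,"tx":-0.04,"ty":-0.14,"tz":3.3,"gripper":0.5}]'; python3 -m handwheel '[{"wx":0,"wy":0,"wz":0,"tx":0,"ty":0,"tz":0.2,"gripper":0.5},{"wx":0,"wy":0,"wz":0,"tx":0,"ty":0,"tz":0.4,"gripper":0.5},{"wx":0,"wy":0,"wz":0,"tx":0,"ty":0,"tz":0.5,"gripper":0.5},{"wx":0,"wy":0,"wz":0,"tx":0,"ty":0,"tz":0.5,"gripper":0.5}]'
```

```text
time: 10.6
eef_pos: [599.9, -252.2, 49.7]
tcp_rot: [[0.157, 0.988, -0.002], [0.988, -0.157, 0.001], [0.001, -0.003, -1.0]]
force: [0.0, 0.5, -0.5]
opening: 58.3
grasp_force: 30.0
time: 11.0
eef_pos: [600.9, -252.6, 46.2]
tcp_rot: [[0.157, 0.988, 0.0], [0.988, -0.157, 0.0], [0.0, 0.0, -1.0]]
force: [-0.1, 1.0, -1.4]
opening: 58.5
grasp_force: 30.0
```

```bash
python3 -m handwheel '[{"wx":0,"wy":0,"wz":0,"tx":0,"ty":0,"tz":0.1,"gripper":0.5},{"wx":0,"wy":0,"wz":0,"tx":0,"ty":0,"tz":0.15,"gripper":0.5},{"wx":0,"wy":0,"wz":0,"tx":0,"ty":0,"tz":0.15,"gripper":0.5}]'
```

```text
time: 11.3
eef_pos: [601.0, -252.7, 44.9]
tcp_rot: [[0.157, 0.988, 0.0], [0.988, -0.157, -0.0], [-0.0, 0.0, -1.0]]
force: [-0.4, -0.4, 1.4]
opening: 58.3
grasp_force: 30.0
```

```bash
python3 -m handwheel '[{"wx":0,"wy":0,"wz":0,"tx":0,"ty":0,"tz":0,"gripper":0.75},{"wx":0,"wy":0,"wz":0,"tx":0,"ty":0,"tz":0,"gripper":0.85},{"wx":0,"wy":0,"wz":0,"tx":0,"ty":0,"tz":0,"gripper":0.85},{"wx":0,"wy":0,"wz":0,"tx":0,"ty":0,"tz":0,"gripper":0.85},{"wx":0,"wy":0,"wz":0,"tx":0,"ty":0,"tz":-2,"gripper":0.85},{"wx":0,"wy":0,"wz":0,"tx":0,"ty":0,"tz":-5,"gripper":0.85},{"wx":0,"wy":0,"wz":0,"tx":-3,"ty":0,"tz":-10,"gripper":0.85},{"wx":0,"wy":0,"wz":0,"tx":-5,"ty":0,"tz":-15,"gripper":0.85},{"wx":0,"wy":0,"wz":0,"tx":-5,"ty":0,"tz":-16,"gripper":0.85},{"wx":0,"wy":0,"wz":0,"tx":-5,"ty":0,"tz":-16,"gripper":0.85}]'
python3 - <<'E'
from m import *
o,im=look('w6.png',[('dish',30),('holder',12),('cover',6),('tweezer',5)])
cv2.imwrite('pics/w6c.png',np.hstack([cv2.resize(im[60:210,200:340],None,fx=3,fy=3),cv2.resize(im[0:150,0:120],None,fx=3,fy=3)]))
E
```

```text
time: 12.3
eef_pos: [594.3, -305.0, 208.9]
tcp_rot: [[0.16, 0.987, 0.007], [0.987, -0.16, -0.004], [-0.003, 0.008, -1.0]]
force: [-0.1, 0.4, 0.5]
opening: 75.0
grasp_force: 0.0
dish 0.87 [245.0, 108.0, 308.0, 170.0] mean [ 601.  -251.8] rect [ 601.  -252.5] [58.7 59.1] 45.0 circ [ 601.  -252.4] 30.1
holder 0.91 [226.0, 80.0, 325.0, 191.0] mean [ 602.  -248.9] rect [ 601.3 -253.1] [105.7  99.6] 81.4 circ [ 601.6 -252.7] 70.8
holder 0.67 [244.0, 109.0, 306.0, 169.0] mean [ 600.6 -253.5] rect [ 600.7 -254.2] [63.  63.5] 80.8 circ [ 600.3 -254.6] 32.5
cover 0.97 [34.0, 7.0, 120.0, 92.0] mean [ 430.9 -143.1] rect [ 427.2 -143.7] [71.7 75.3] 78.1 circ [ 431.8 -144.8] 46.6
tweezer 0.91 [11.0, 124.0, 138.0, 145.0] mean [ 396.4 -213. ] rect [ 398.8 -214.3] [ 18.6 122.5] 77.8 circ [ 398.8 -214.4] 61.3
```

View pics/w6c.png

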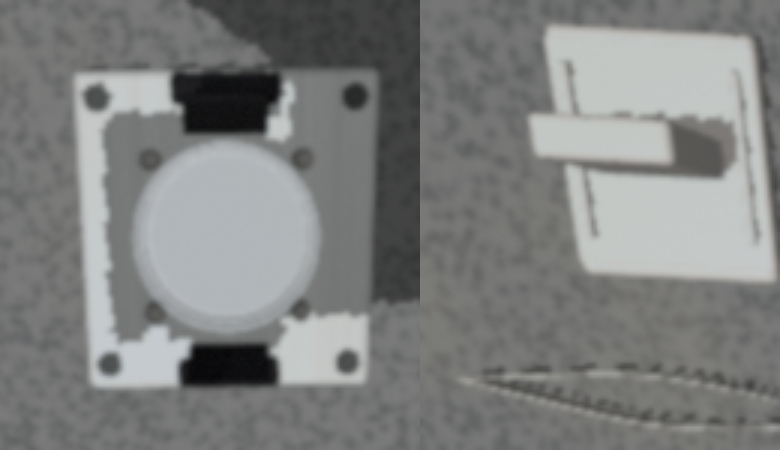

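Run:
```python
from m import *
o=dict(eef_pos=[594.3,-305.0,208.9],tcp_rot=np.array([[.16,.987,.007],[.987,-.16,-.004],[-.003,.008,-1]]))
for nm,z,q in (('plate',6,((42.7,9.3),(110.7,12),(119,93.3),(56,90))),('bar',36,((36,37.7),(82.7,40.7),(84.3,54.3),(38.3,52)))):
    c=np.array([ray('wrist',*p,z,o)[:2] for p in q]); e=c[1]+c[2]-c[0]-c[3]; f=c[0]+c[1]-c[2]-c[3]
    print(nm,c.mean(0).round(1),'len',np.hypot(*e)/2,np.hypot(*f)/2,'ang',np.degrees(np.arctan2(e[1],e[0])),np.degrees(np.arctan2(f[1],f[0])))
o=r.observe();print(o['eef_pos'],np.round(o['tcp_rot'],3).tolist(),np.round(o['q']))
```

```text
plate [ 431.8 -144.8] len 61.88633761408384 69.97822052851501 ang -11.543386492421938 78.19414668558592
bar [ 430.9 -144.7] len 39.436342927144686 10.83085268297173 ang -12.095682486015738 77.37839201913008
[ 592.26083406 -300.4766194   202.70879217] [[0.156, 0.988, -0.003], [0.988, -0.156, 0.002], [0.002, -0.003, -1.0]] [20. 47.  5. 86. -5. 48. 18.]
```

```bash
python3 -m handwheel '[{"wx":0,"wy":0,"wz":0,"tx":0,"ty":0,"tz":-3.2,"gripper":0.5},{"wx":0,"wy":0,"wz":5,"tx":3,"ty":-4.3,"tz":-3.2,"gripper":0.5},{"wx":0,"wy":0,"wz":13,"tx":6,"ty":-8.6,"tz":-3.2,"gripper":0.5},{"wx":0,"wy":0,"wz":21,"tx":9,"ty":-12.9,"tz":-3.2,"gripper":0.5},{"wx":0,"wy":0,"wz":29,"tx":12.8,"ty":-18.3,"tz":-3.2,"gripper":0.5},{"wx":0,"wy":0,"wz":37,"tx":12.8,"ty":-18.3,"tz":-3.2,"gripper":0.5},{"wx":0,"wy":0,"wz":45,"tx":12.8,"ty":-18.3,"tz":-3.2,"gripper":0.5},{"wx":0,"wy":0,"wz":53,"tx":12.8,"ty":-18.3,"tz":-3.2,"gripper":0.5},{"wx":0,"wy":0,"wz":61,"tx":12.8,"ty":-18.3,"tz":-3.2,"gripper":0.5},{"wx":0,"wy":0,"wz":69,"tx":12.8,"ty":-18.3,"tz":-3.2,"gripper":0.5}]'; python3 -m handwheel '[{"wx":0,"wy":0,"wz":8,"tx":0,"ty":0,"tz":2,"gripper":0.5},{"wx":0,"wy":0,"wz":16,"tx":0,"ty":0,"tz":6,"gripper":0.5},{"wx":0,"wy":0,"wz":23.8,"tx":0,"ty":0,"tz":8,"gripper":0.5},{"wx":0,"wy":0,"wz":23.8,"tx":0,"ty":0,"tz":10,"gripper":0.5},{"wx":0,"wy":0,"wz":23.8,"tx":0,"ty":0,"tz":10,"gripper":0.5},{"wx":0,"wy":0,"wz":23.8,"tx":0,"ty":0,"tz":10,"gripper":0.5}]'
python3 - <<'E'
from m import *
o,im=look('w7.png',[('cover',6),('tweezer',5)])
g=cv2.cvtColor(im,cv2.COLOR_BGR2GRAY); print(np.round(o['q']))
# bright outline of cover
d=nets.trace('wrist','cover')[0]; m=d['pixels'].astype(np.uint8)
for v in range(140,320,10):
    xs=np.nonzero(m[v])[0]
    if len(xs): print(v,xs[0],xs[-1],g[v,xs[0]:xs[-1]:6].tolist())
E
```

```text
time: 13.55
eef_pos: [431.9, -146.0, 235.8]
tcp_rot: [[0.979, 0.202, -0.002], [0.202, -0.979, 0.0], [-0.002, -0.001, -1.0]]
force: [1.0, 0.4, -0.5]
opening: 44.1
grasp_force: 0.0
time: 14.15
eef_pos: [431.9, -146.5, 136.3]
tcp_rot: [[0.979, -0.205, -0.002], [-0.205, -0.979, 0.001], [-0.002, -0.0, -1.0]]
force: [-0.3, 0.4, 0.2]
opening: 44.0
grasp_force: 0.0
cover 0.83 [234.0, 171.0, 320.0, 245.0] mean [ 432.  -144.9] rect [ 430.7 -144.4] [71.5 65.3] 78.2 circ [ 431.  -144.6] 45.8
tweezer 0.68 [349.0, 158.0, 381.0, 267.0] mean [ 411.5 -219. ] rect [ 409.7 -218. ] [ 19.7 101.3] 76.0 circ [ 409.2 -220.1] 50.7
[  2.  43.  18. 125. -43.  18. -44.]
180 235 318 [129, 144, 138, 139, 173, 164, 141, 141, 142, 142, 141, 175, 142, 143]
190 236 318 [136, 142, 143, 143, 142, 143, 108, 108, 137, 143, 143, 143, 143, 141]
200 235 317 [170, 189, 208, 218, 208, 143, 141, 143, 131, 143, 142, 208, 164, 142]
210 236 317 [190, 221, 221, 222, 220, 142, 142, 143, 184, 221, 213, 222, 221, 220]
220 236 317 [180, 221, 221, 221, 221, 141, 171, 142, 199, 222, 222, 222, 221, 220]
230 237 316 [190, 220, 221, 221, 221, 219, 221, 222, 217, 222, 222, 222, 222, 214]
240 238 315 [200, 221, 221, 218, 219, 206, 221, 222, 219, 219, 219, 221, 221]
```

```bash
python3 -m handwheel '[{"wx":0,"wy":0,"wz":0,"tx":-0.13,"ty":-0.17,"tz":2,"gripper":0.5},{"wx":0,"wy":0,"wz":0,"tx":-0.13,"ty":-0.17,"tz":5.5,"gripper":0.5},{"wx":0,"wy":0,"wz":0,"tx":-0.13,"ty":-0.17,"tz":8.5,"gripper":0.5},{"wx":0,"wy":0,"wz":0,"tx":-0.13,"ty":-0.17,"tz":9.9,"gripper":0.5},{"wx":0,"wy":0,"wz":0,"tx":-0.13,"ty":-0.17,"tz":9.9,"gripper":0.5},{"wx":0,"wy":0,"wz":0,"tx":-0.13,"ty":-0.17,"tz":9.9,"gripper":0.5}]'
python3 - <<'E'
from m import *
o,im=look('w8.png',[('cover',6)])
g=cv2.cvtColor(im,cv2.COLOR_BGR2GRAY)
for v in range(210,312,12): print(v,g[v,210:350:5].tolist())
E
```

```text
time: 14.95
eef_pos: [434.7, -146.1, 40.5]
tcp_rot: [[0.978, -0.209, -0.004], [-0.209, -0.978, 0.001], [-0.004, -0.0, -1.0]]
force: [-0.6, -0.4, 0.5]
opening: 43.7
grasp_force: 0.0
cover 0.71 [207.0, 208.0, 342.0, 314.0] mean [ 435.3 -145.8] rect [ 431.  -144.5] [71.7 66.2] 78.0 circ [ 432.5 -144.5] 45.9
210 [76, 138, 139, 140, 140, 139, 140, 139, 140, 140, 140, 140, 139, 140, 142, 188, 188, 142, 140, 140, 140, 140, 141, 141, 141, 139, 132, 139]
222 [81, 150, 151, 151, 144, 151, 151, 151, 151, 151, 152, 152, 151, 151, 163, 229, 230, 210, 151, 151, 152, 152, 152, 151, 151, 149, 145, 106]
234 [72, 147, 151, 151, 151, 151, 151, 150, 151, 151, 152, 145, 115, 115, 116, 134, 232, 182, 151, 150, 151, 151, 151, 151, 151, 148, 141, 76]
246 [83, 144, 143, 151, 151, 151, 151, 151, 151, 151, 151, 121, 116, 116, 116, 116, 217, 154, 151, 151, 151, 151, 151, 152, 151, 143, 126, 85]
258 [26, 24, 22, 19, 24, 38, 151, 151, 151, 151, 150, 136, 150, 150, 150, 149, 145, 151, 151, 151, 151, 150, 116, 22, 20, 21, 25, 24]
270 [22, 22, 21, 22, 19, 23, 151, 151, 150, 150, 151, 135, 150, 151, 151, 150, 145, 150, 151, 151, 151, 151, 89, 18, 21, 21, 21, 20]
282 [19, 19, 22, 15, 17, 38, 231, 231, 231, 216, 151, 134, 151, 151, 150, 149, 221, 179, 150, 151, 151, 151, 90, 15, 18, 21, 18, 21]
294 [23, 23, 21, 20, 18, 214, 230, 230, 230, 230, 230, 150, 151, 151, 151, 149, 223, 231, 230, 230, 230, 230, 230, 23, 17, 21, 22, 20]
306 [32, 31, 29, 17, 200, 220, 227, 227, 227, 227, 227, 158, 150, 151, 150, 148, 221, 228, 228, 228, 228, 228, 229, 229, 25, 23, 30, 31]
```

```bash
python3 -m handwheel '[{"wx":0,"wy":0,"wz":0,"tx":0,"ty":0,"tz":0,"gripper":0.5}]';python3 -c "
from plant import r;import numpy as np;print(np.round(r.observe()['q'],1))"
```

```text
time: 15.15
eef_pos: [434.7, -145.9, 40.8]
tcp_rot: [[0.978, -0.207, -0.003], [-0.207, -0.978, 0.001], [-0.004, -0.0, -1.0]]
force: [0.2, -0.5, -0.9]
opening: 43.7
grasp_force: 0.0
[ 11.2  53.1   2.6 125.8 -57.3   2.5 -31.9]
```

The arm sits on the j5 and j6 limits here, 4 mm high and 4 mm ahead of target. The pads still overlap the bar by 20 mm and the jaws are centred across it, so I grip here and measure the offset afterwards.

```bash
python3 -m handwheel '[{"wx":0,"wy":0,"wz":0,"tx":0.3,"ty":0,"tz":-0.4,"gripper":0.3},{"wx":0,"wy":0,"wz":0,"tx":0.3,"ty":0,"tz":-0.4,"gripper":0.1},{"wx":0,"wy":0,"wz":0,"tx":0.3,"ty":0,"tz":-0.4,"gripper":0},{"wx":0,"wy":0,"wz":0,"tx":0.3,"ty":0,"tz":-0.4,"gripper":0},{"wx":0,"wy":0,"wz":0,"tx":0.3,"ty":0,"tz":-0.4,"gripper":0},{"wx":0,"wy":0,"wz":0,"tx":0.3,"ty":0,"tz":-0.4,"gripper":0},{"wx":0,"wy":0,"wz":0,"tx":0.3,"ty":0,"tz":-0.4,"gripper":0},{"wx":0,"wy":0,"wz":0,"tx":0.3,"ty":0,"tz":-0.4,"gripper":0}]'
```

```text
time: 15.95
eef_pos: [437.2, -146.3, 43.9]
tcp_rot: [[0.979, -0.206, -0.005], [-0.206, -0.979, 0.002], [-0.005, -0.001, -1.0]]
force: [-0.7, 0.4, 4.1]
opening: 11.7
grasp_force: 30.0
```

I gripped 6 mm off the bar's middle, with only 17 mm of overlap. I'll carry the cover 50 mm ahead, where the arm has room, set it down and regrip it centred and deeper.

```bash
python3 -m handwheel '[{"wx":0,"wy":0,"wz":0,"tx":0,"ty":0,"tz":-1,"gripper":0},{"wx":0,"wy":0,"wz":0,"tx":0,"ty":0,"tz":-2.5,"gripper":0},{"wx":0,"wy":0,"wz":0,"tx":2.5,"ty":-0.5,"tz":-2.5,"gripper":0},{"wx":0,"wy":0,"wz":0,"tx":5,"ty":-1,"tz":-2.5,"gripper":0},{"wx":0,"wy":0,"wz":0,"tx":5,"ty":-1,"tz":-1.5,"gripper":0},{"wx":0,"wy":0,"wz":0,"tx":5,"ty":-1,"tz":-0.6,"gripper":0},{"wx":0,"wy":0,"wz":0,"tx":5,"ty":-1,"tz":-0.1,"gripper":0},{"wx":0,"wy":0,"wz":0,"tx":5,"ty":-1,"tz":-0.1,"gripper":0},{"wx":0,"wy":0,"wz":0,"tx":5,"ty":-1,"tz":-0.1,"gripper":0}]'
python3 -c "
from plant import r;import numpy as np;print(np.round(r.observe()['q'],1))"
```

```text
time: 16.85
eef_pos: [487.3, -147.1, 44.4]
tcp_rot: [[0.978, -0.207, -0.006], [-0.207, -0.978, 0.002], [-0.007, -0.001, -1.0]]
force: [-0.5, 0.4, -2.4]
opening: 11.9
grasp_force: 30.0
[  2.8  54.6  15.  117.6 -53.9  15.2 -37.4]
```

```bash
python3 -m handwheel '[{"wx":0,"wy":0,"wz":0,"tx":0,"ty":0,"tz":0,"gripper":0.2},{"wx":0,"wy":0,"wz":0,"tx":0,"ty":0,"tz":0,"gripper":0.4},{"wx":0,"wy":0.4,"wz":0,"tx":0,"ty":0,"tz":0,"gripper":0.4},{"wx":0,"wy":0.4,"wz":0,"tx":-0.3,"ty":0,"tz":0,"gripper":0.4},{"wx":0,"wy":0.4,"wz":0,"tx":-0.6,"ty":0,"tz":0.4,"gripper":0.4},{"wx":0,"wy":0.4,"wz":0,"tx":-0.6,"ty":0,"tz":0.8,"gripper":0.4},{"wx":0,"wy":0.4,"wz":0,"tx":-0.6,"ty":0,"tz":0.8,"gripper":0.4},{"wx":0,"wy":0.4,"wz":0,"tx":-0.6,"ty":0,"tz":0.8,"gripper":0.4}]'
python3 - <<'E'
from m import *
o,im=look('w9.png',[('cover',6)]); print(np.round(o['q'],1))
R=np.array(o['tcp_rot']);P=np.array(o['eef_pos'])
d=nets.trace('wrist','cover')[0]; m=d['pixels']; ys=np.nonzero(m.any(1))[0]; v=ys[0]
g=cv2.cvtColor(im,cv2.COLOR_BGR2GRAY)
print('top row',v,g[v-14:v+40:2,240].tolist(),g[v-14:v+40:2,315].tolist())
for q in (240,278,315): print(q,(R.T@(ray('wrist',q,np.nonzero(m[:,q])[0][0]-.5,4,o)-P)).round(1))
for v in (225,232,240): print(v,(R.T@(ray('wrist',np.nonzero(m[v])[0][0],v,4,o)-P)).round(1),(R.T@(ray('wrist',np.nonzero(m[v])[0][-1],v,4,o)-P)).round(1))
E
```

```text
time: 17.65
eef_pos: [482.3, -145.6, 36.4]
tcp_rot: [[0.979, -0.206, 0.002], [-0.206, -0.979, 0.001], [0.001, -0.001, -1.0]]
force: [-0.3, -0.8, -0.5]
opening: 35.6
grasp_force: 0.0
cover 0.78 [210.0, 206.0, 348.0, 312.0] mean [ 487.6 -147. ] rect [ 481.5 -145.8] [71.2 64.7] 78.2 circ [ 486.  -146.6] 43.4
[  4.8  54.9  11.4 118.8 -54.2  11.6 -36.8]
top row 205 [77, 72, 64, 70, 74, 72, 74, 95, 125, 140, 141, 141, 136, 129, 144, 135, 139, 141, 141, 141, 141, 141, 142, 141, 141, 142, 141] [81, 80, 79, 74, 69, 71, 76, 92, 122, 139, 141, 141, 136, 130, 144, 137, 137, 141, 141, 141, 141, 141, 141, 141, 141, 141, 141]
240 [ 30.7 -20.4  32.5]
278 [31.3 -0.3 32.5]
315 [31.3 19.3 32.4]
225 [ 19.7 -34.3  32.5] [19.8 36.4 32.4]
232 [ 15.7 -35.1  32.5] [15.7 36.1 32.4]
240 [ 11.  -34.8  32.5] [11.  35.9 32.4]
```

```bash
python3 -m handwheel '[{"wx":0,"wy":0,"wz":0,"tx":-0.06,"ty":0.05,"tz":0,"gripper":0.2},{"wx":0,"wy":0,"wz":0,"tx":-0.06,"ty":0.05,"tz":0,"gripper":0},{"wx":0,"wy":0,"wz":0,"tx":-0.06,"ty":0.05,"tz":0,"gripper":0},{"wx":0,"wy":0,"wz":0,"tx":-0.06,"ty":0.05,"tz":0,"gripper":0},{"wx":0,"wy":0,"wz":0,"tx":-0.06,"ty":0.05,"tz":0,"gripper":0},{"wx":0,"wy":0,"wz":0,"tx":-0.06,"ty":0.05,"tz":0,"gripper":0}]'
python3 - <<'E'
from m import *
o,im=look('w10.png',[('cover',6)])
R=np.array(o['tcp_rot']);P=np.array(o['eef_pos'])
m=nets.trace('wrist','cover')[0]['pixels']
for q in (240,278,315): print(q,(R.T@(ray('wrist',q,np.nonzero(m[:,q])[0][0]-.5,4,o)-P)).round(1))
for v in (225,232,240): print(v,(R.T@(ray('wrist',np.nonzero(m[v])[0][0],v,4,o)-P)).round(1),(R.T@(ray('wrist',np.nonzero(m[v])[0][-1],v,4,o)-P)).round(1))
E
```

```text
time: 18.4
eef_pos: [481.7, -146.0, 36.7]
tcp_rot: [[0.979, -0.206, 0.002], [-0.206, -0.979, 0.0], [0.002, -0.001, -1.0]]
force: [-0.1, 0.6, 0.9]
opening: 11.6
grasp_force: 30.0
cover 0.8 [208.0, 205.0, 348.0, 313.0] mean [ 492.4 -148.3] rect [ 480.8 -146. ] [71.7 66. ] 78.2 circ [ 489.  -147.4] 41.8
240 [ 31.8 -20.4  32.7]
278 [31.8 -0.3 32.7]
315 [31.8 19.3 32.7]
225 [ 19.6 -36.   32.7] [19.7 36.5 32.7]
232 [ 15.6 -35.7  32.7] [15.6 35.7 32.7]
240 [ 10.9 -36.   32.7] [10.9 36.  32.7]
```

```bash
python3 -m handwheel '[{"wx":0,"wy":0,"wz":0,"tx":0,"ty":0,"tz":-3,"gripper":0},{"wx":0,"wy":0,"wz":0,"tx":0,"ty":0,"tz":-8,"gripper":0},{"wx":0,"wy":0,"wz":0,"tx":0,"ty":0,"tz":-13.5,"gripper":0},{"wx":0,"wy":0,"wz":-1,"tx":3.5,"ty":2,"tz":-13.5,"gripper":0},{"wx":0,"wy":0,"wz":-3,"tx":7,"ty":4,"tz":-13.5,"gripper":0},{"wx":0,"wy":0,"wz":-3,"tx":10.5,"ty":6,"tz":-13.5,"gripper":0},{"wx":0,"wy":0,"wz":-3,"tx":13.9,"ty":8,"tz":-13.5,"gripper":0},{"wx":0,"wy":0,"wz":-3,"tx":13.9,"ty":8,"tz":-11,"gripper":0},{"wx":0,"wy":0,"wz":-3,"tx":13.9,"ty":8,"tz":-9,"gripper":0},{"wx":0,"wy":0,"wz":-3,"tx":13.9,"ty":8,"tz":-9,"gripper":0}]'
python3 - <<'E'
from m import *
o,im=look('w11.png',[('holder',12)])
cv2.imwrite('pics/w11c.png',cv2.resize(im[60:320,120:440],(800,650))[:600])
E
```

```text
time: 19.55
eef_pos: [599.1, -251.3, 123.5]
tcp_rot: [[0.988, -0.154, -0.004], [-0.154, -0.988, 0.004], [-0.005, -0.003, -1.0]]
force: [-0.2, 0.8, -1.7]
opening: 11.6
grasp_force: 30.0
holder 0.87 [212.0, 142.0, 348.0, 206.0] mean [ 632.9 -258.2] rect [ 628.6 -257.2] [105.   46.4] 81.1 circ [ 627.8 -257.2] 56.4
```

View pics/w11c.png

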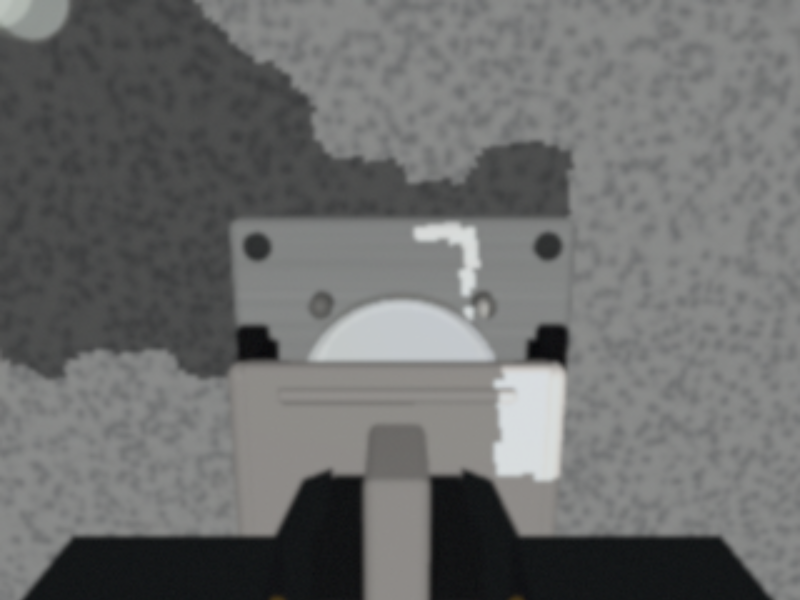

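The cover hovers straight over the holder. The plate's far corners are at crop (232,218) and (570,218), the posts at (321,305) and (484,305). The dish is flat between them and the clips sit on both sides. Now the residual offset:

Run:
```python
from m import *
o=dict(eef_pos=[599.1,-251.3,123.5],tcp_rot=np.array([[.988,-.154,-.004],[-.154,-.988,.004],[-.005,-.003,-1]]))
R=o['tcp_rot'];P=np.array(o['eef_pos'])
def t(u,v,z): return (R.T@(ray('wrist',120+u/2.5,60+v/2.5,z,o)-P)).round(2)[:2]
print('plate',t(232,218,12),t(570,218,12),'posts',t(321,305,22),t(484,305,22),'clips',t(238,345,50),t(567,345,50),t(277,350,45),t(528,350,45))
print('cover',t(234,366,123.5-33),t(564,366,123.5-33)); print('dish',t(308,360,30),t(494,360,30),t(400,298,28))
o=r.observe();print(o['eef_pos'],np.round(o['tcp_rot'],4).tolist(),o['force'],np.round(o['q']))
```

```text
plate [ 52.92 -49.54] [52.97 52.39] posts [ 28.33 -22.47] [28.37 26.23] clips [ 23.59 -42.06] [23.67 45.33] [ 20.81 -32.57] [20.87 35.96]
cover [ 30.1  -34.51] [30.17 35.57]
dish [ 13.52 -26.  ] [13.58 28.82] [31.73  1.1 ]
[ 600.67266514 -252.70920583  126.6525187 ] [[0.9881, -0.1541, 0.0007], [-0.1541, -0.9881, 0.0008], [0.0006, -0.0009, -1.0]] [ 0.23145065 -0.02877645 -0.81693794] [  3.  56.  32.  92. -39.  44. -46.]
```

```bash
python3 -m handwheel '[{"wx":0,"wy":0,"wz":0,"tx":0.15,"ty":0,"tz":1,"gripper":0},{"wx":0,"wy":0,"wz":0,"tx":0.15,"ty":0,"tz":3,"gripper":0},{"wx":0,"wy":0,"wz":0,"tx":0.15,"ty":0,"tz":4.2,"gripper":0},{"wx":0,"wy":0,"wz":0,"tx":0.15,"ty":0,"tz":4.2,"gripper":0},{"wx":0,"wy":0,"wz":0,"tx":0.15,"ty":0,"tz":4.2,"gripper":0}]'; python3 -m handwheel '[{"wx":0,"wy":0,"wz":0,"tx":0,"ty":0,"tz":0.3,"gripper":0},{"wx":0,"wy":0,"wz":0,"tx":0,"ty":0,"tz":0.6,"gripper":0},{"wx":0,"wy":0,"wz":0,"tx":0,"ty":0,"tz":0.8,"gripper":0},{"wx":0,"wy":0,"wz":0,"tx":0,"ty":0,"tz":0.8,"gripper":0}]'
```

```text
time: 20.15
eef_pos: [602.8, -253.3, 85.1]
tcp_rot: [[0.988, -0.154, 0.002], [-0.154, -0.988, -0.0], [0.002, -0.0, -1.0]]
force: [0.1, -0.1, -0.7]
opening: 11.8
grasp_force: 30.0
time: 20.55
eef_pos: [603.0, -253.4, 77.3]
tcp_rot: [[0.988, -0.154, 0.003], [-0.154, -0.988, -0.0], [0.003, -0.0, -1.0]]
force: [0.4, 0.2, 1.9]
opening: 11.4
grasp_force: 30.0
```

```bash
python3 -m handwheel '[{"wx":0,"wy":0,"wz":0,"tx":-0.05,"ty":0,"tz":0.2,"gripper":0},{"wx":0,"wy":0,"wz":0,"tx":-0.05,"ty":0,"tz":0.4,"gripper":0},{"wx":0,"wy":0,"wz":0,"tx":-0.05,"ty":0,"tz":0.4,"gripper":0}]';python3 -m handwheel '[{"wx":0,"wy":0,"wz":0,"tx":0,"ty":0,"tz":0.2,"gripper":0},{"wx":0,"wy":0,"wz":0,"tx":0,"ty":0,"tz":0.3,"gripper":0},{"wx":0,"wy":0,"wz":0,"tx":0,"ty":0,"tz":0.3,"gripper":0}]'
```

```text
time: 20.85
eef_pos: [603.1, -253.6, 74.0]
tcp_rot: [[0.988, -0.154, 0.004], [-0.154, -0.988, -0.001], [0.004, 0.0, -1.0]]
force: [0.6, 0.1, 5.9]
opening: 11.6
grasp_force: 30.0
time: 21.15
eef_pos: [603.5, -253.6, 71.4]
tcp_rot: [[0.988, -0.154, 0.005], [-0.154, -0.988, -0.001], [0.005, 0.0, -1.0]]
force: [-0.1, 0.8, 6.6]
opening: 11.8
grasp_force: 30.0
```

```bash
python3 -m handwheel '[{"wx":0,"wy":0,"wz":0,"tx":0,"ty":0,"tz":0.2,"gripper":0},{"wx":0,"wy":0,"wz":0,"tx":0,"ty":0,"tz":0.3,"gripper":0},{"wx":0,"wy":0,"wz":0,"tx":0,"ty":0,"tz":0.3,"gripper":0}]';python3 -m handwheel '[{"wx":0,"wy":0,"wz":0,"tx":0,"ty":0,"tz":0.2,"gripper":0},{"wx":0,"wy":0,"wz":0,"tx":0,"ty":0,"tz":0.2,"gripper":0},{"wx":0,"wy":0,"wz":0,"tx":0,"ty":0,"tz":0.2,"gripper":0}]'
```

```text
time: 21.45
eef_pos: [602.2, -252.8, 66.0]
tcp_rot: [[0.988, -0.154, 0.002], [-0.154, -0.988, 0.0], [0.001, -0.001, -1.0]]
force: [2.7, -0.2, -3.5]
opening: 12.0
grasp_force: 30.0
time: 21.75
eef_pos: [602.2, -252.9, 65.3]
tcp_rot: [[0.988, -0.154, 0.002], [-0.154, -0.988, 0.001], [0.002, -0.001, -1.0]]
force: [-0.8, 1.4, 5.4]
opening: 11.9
grasp_force: 30.0
```

```bash
python3 -m handwheel '[{"wx":0,"wy":0,"wz":0,"tx":0,"ty":0,"tz":0.1,"gripper":0},{"wx":0,"wy":0,"wz":0,"tx":0,"ty":0,"tz":0.15,"gripper":0},{"wx":0,"wy":0,"wz":0,"tx":0,"ty":0,"tz":0.15,"gripper":0},{"wx":0,"wy":0,"wz":0,"tx":0,"ty":0,"tz":0.15,"gripper":0}]'
python3 - <<'E'
from plant import r,viewer
for i in range(5):
    viewer.get_image('wrist'); o=r.observe(); print(o['eef_pos'].round(1) if hasattr(o['eef_pos'],'round') else o['eef_pos'],o['force'])
E
```

```text
time: 22.15
eef_pos: [602.3, -252.9, 64.2]
tcp_rot: [[0.988, -0.154, 0.002], [-0.154, -0.988, 0.001], [0.002, -0.001, -1.0]]
force: [0.1, 2.2, 7.7]
opening: 12.0
grasp_force: 30.0
[ 602.3 -252.9   64.2] [-0.04634259  0.99707917  6.8412879 ]
[ 602.3 -252.9   64.2] [-0.16968241  1.45846659  8.23467518]
[ 602.2 -252.9   64.2] [-1.0225262   1.96523827  7.61342808]
[ 602.3 -253.    64.3] [-0.3009818   1.67560193  7.1074756 ]
[ 602.3 -252.9   64.2] [-0.39413696  1.54573738  7.94155389]
```

```bash
python3 -m handwheel '[{"wx":0,"wy":0,"wz":0,"tx":0,"ty":0,"tz":0.07,"gripper":0},{"wx":0,"wy":0,"wz":0,"tx":0,"ty":0,"tz":0.13,"gripper":0},{"wx":0,"wy":0,"wz":0,"tx":0,"ty":0,"tz":0.13,"gripper":0},{"wx":0,"wy":0,"wz":0,"tx":0,"ty":0,"tz":0.13,"gripper":0}]'
python3 - <<'E'
from m import *
F=[]
o,im=look('w12.png',[('holder',12),('cover',36),('clip_l',40)])
for i in range(6):
    viewer.get_image('wrist'); o=r.observe(); F.append(o['force'])
print(np.mean(F,0),o['eef_pos'])
g=cv2.cvtColor(im,cv2.COLOR_BGR2GRAY)
for v in range(150,260,8): print(v,g[v,185:375:6].tolist())
E
```

```text
time: 22.8
eef_pos: [602.3, -253.0, 63.3]
tcp_rot: [[0.988, -0.154, 0.002], [-0.154, -0.988, 0.001], [0.002, -0.001, -1.0]]
force: [-0.1, 2.3, 10.2]
opening: 12.1
grasp_force: 30.0
holder 0.75 [189.0, 161.0, 369.0, 273.0] mean [ 628.6 -257.6] rect [ 617.4 -255.8] [112.8  70.2] 81.2 circ [ 613.1 -255.1] 63.8
cover 0.97 [209.0, 203.0, 346.0, 312.0] mean [ 614.9 -254.9] rect [ 603.7 -253. ] [69.7 64.4] 81.0 circ [ 611.5 -254.4] 40.8
cover 0.49 [188.0, 230.0, 225.0, 274.0] mean [ 612.  -214.8] rect [ 614.7 -214.4] [16.7 26. ] 82.7 circ [ 614.1 -214.4] 14.4
clip_l 0.97 [338.0, 229.0, 370.0, 276.0] mean [ 602.3 -292. ] rect [ 604.8 -293.1] [15.5 25.8] 81.6 circ [ 604.4 -293.3] 14.1
clip_l 0.87 [190.0, 228.0, 225.0, 274.0] mean [ 614.  -216.2] rect [ 616.8 -215.9] [16.1 25.7] 81.2 circ [ 616.1 -215.8] 14.3
[-1.30284205  2.04006787 10.28468288] [ 602.28451087 -252.94393654   63.32854543]
150 [84, 84, 79, 82, 77, 83, 72, 81, 83, 80, 81, 81, 83, 84, 83, 80, 94, 82, 75, 126, 133, 143, 133, 141, 131, 141, 83, 84, 75, 81, 81, 82]
158 [79, 79, 78, 81, 82, 84, 80, 73, 77, 75, 73, 78, 74, 67, 83, 83
[... 1268 characters left out ...]
, 146, 146, 146, 146, 146, 146, 146, 146, 146, 155, 226, 229, 229, 228, 139, 19, 16, 58, 85]
230 [73, 73, 19, 20, 13, 145, 148, 148, 148, 149, 148, 149, 148, 149, 128, 123, 123, 128, 149, 149, 149, 149, 149, 229, 228, 229, 228, 15, 20, 18, 32, 82]
238 [72, 75, 19, 12, 12, 144, 148, 148, 148, 149, 148, 149, 149, 148, 109, 113, 113, 113, 149, 148, 149, 148, 206, 229, 229, 225, 208, 10, 16, 18, 51, 81]
246 [79, 83, 14, 15, 15, 14, 148, 149, 149, 148, 149, 141, 149, 149, 112, 115, 114, 114, 148, 148, 141, 148, 190, 228, 229, 227, 28, 16, 15, 15, 69, 79]
254 [143, 70, 15, 14, 14, 16, 148, 148, 148, 115, 24, 24, 21, 25, 144, 146, 146, 146, 32, 21, 23, 24, 78, 148, 161, 155, 22, 19, 20, 15, 63, 73]
```

Both hooks reach in over the cover's edges, with tips about 31 mm from centre against the cover's 36 mm half width. The push is steady at 10.3 N, so I hand it in.

```bash
python3 -c "
from plant import r
print(r.close_job())"
```

```text
the job is handed in; nothing more can be done
None
```

The dish sits between the four posts, both clips look snapped over the cover in the last wrist picture, and the arm is still holding the cover and pressing at about 10 N; I handed the job in at about 23 s, and no verdict came back.

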